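# Match the kiln-load lids to their jars

### The job

The lids of three jars got mixed up when the kiln was unloaded. Put each lid (charcoal, terracotta, celadon green) on the jar of its own glaze, setting it down gently so that it sits level and fully home in the jar's mouth. Leave the jars, the other pots and the blue spare lid standing where they are.

Things in the scene. Friction and masses are not known exactly. Their poses are not given: they have to be found in the camera images.
- jar_charcoal: Charcoal-black ribbed upright stoneware jar, cylinder 92 mm across (94 mm over the ribs), 105 mm tall, wall 7 mm, open mouth 78 mm across. Starts wearing the celadon lid (wrong). Origin: centre of its underside; z axis up. About 420 g, loose.
- jar_terracotta: Unglazed orange-brown terracotta ribbed upright stoneware jar, cylinder 92 mm across (94 mm over the ribs), 85 mm tall, wall 7 mm, open mouth 78 mm across. Starts open. Origin: centre of its underside; z axis up. About 420 g, loose.
- jar_celadon: Pale grey-green (celadon) ribbed upright stoneware jar, cylinder 92 mm across (94 mm over the ribs), 70 mm tall, wall 7 mm, open mouth 78 mm across. Starts open. Origin: centre of its underside; z axis up. About 420 g, loose.
- lid_charcoal: Charcoal-black lid, 48 mm tall: underneath a boss 66 mm across, 10 mm high, loose in a jar's 78 mm mouth; then a disc 96 mm across, from 10 to 20 mm height; on top a knob 24 mm across, from 20 to 48 mm, to grip. Origin: centre of the boss's underside; z up through the knob. Seated, the origin lies 10 mm below the jar's rim. 170 g. Starts the right way up on the table.
- lid_terracotta: Unglazed orange-brown terracotta lid, 48 mm tall: underneath a boss 66 mm across, 10 mm high, loose in a jar's 78 mm mouth; then a disc 96 mm across, from 10 to 20 mm height; on top a knob 24 mm across, from 20 to 48 mm, to grip. Origin: centre of the boss's underside; z up through the knob. Seated, the origin lies 10 mm below the jar's rim. 170 g. Starts the right way up on the table.
- lid_celadon: Pale grey-green (celadon) lid, 48 mm tall: underneath a boss 66 mm across, 10 mm high, loose in a jar's 78 mm mouth; then a disc 96 mm across, from 10 to 20 mm height; on top a knob 24 mm across, from 20 to 48 mm, to grip. Origin: centre of the boss's underside; z up through the knob. Seated, the origin lies 10 mm below the jar's rim. 170 g. Starts sitting on the charcoal jar.
- spare_lid: Bystander, to be left alone: cobalt-blue lid of the same form (96 mm across, 48 mm tall), whose jar is not here. Origin: centre of its underside, z axis up. Loose on the table.
- vase: Bystander, to be left alone: brown and cream vase, 185 mm tall, belly 92 mm across up to 55 mm height, narrowing to a 34 mm neck at 125 mm; mouth 48 mm. Origin: centre of its underside, z axis up. Loose on the table.
- bud_bottle: Bystander, to be left alone: grey-brown squat bottle, belly 90 mm across, narrowing above 68 mm to a 24 mm neck; 106 mm tall. Origin: centre of its underside, z axis up. Loose on the table.
- tumbler: Bystander, to be left alone: tan handleless cup, 74 mm across, 110 mm tall. Origin: centre of its underside, z axis up. Loose on the table.
- tea_bowl: Bystander, to be left alone: grey tea bowl, 94 mm across the rim, 58 mm tall. Origin: centre of its underside, z axis up. Loose on the table.
- saucers: Bystander, to be left alone: pile of four dark green saucers (one piece), 96 mm across, 39 mm tall. Origin: centre of its underside, z axis up. Loose on the table.
Things that resemble listed ones, but are neither listed nor needed, are in the scene too. Leave any pink or yellow look-alike of the lid_charcoal alone.

How it is judged:
By the outcome, as a careful person would: the job done as asked, in the order asked, and still so for the second after the job is handed in, with the robot touching nothing.
It also fails if it takes over 64 s, if anything falls off the work surface, if the arm or the gripper's body presses on something with over 40 N, if the wrist force passes 120 N, or if a joint passes its speed limit or range.

### The arm

A 6-joint arm with a two-finger parallel gripper is mounted at the origin on the work surface. World frame = base frame: x ahead of the robot, y to its left, z up, the work surface at z = 0. Lengths are in m, angles in rad, forces in N, time in s.
With the tool pointing down it reaches from about 0.275 to 0.75 m from the base axis. Payload 10.2 kg.
Tool frame: the origin (TCP) lies at the very end of the fingers, on their centre line; the grasp point (between the pads) lies 19 mm behind it (bot.pinch_z is the distance from the TCP to the grasp point, in m); z points along the fingers, y is the line along which they close (so a half turn about z gives the same grasp; the last joint's range is limited). The gripper opens to 85 mm and grips with 20 to 120 N. Pads are 22 mm wide; open, the fingers measure 114 mm over their backs; the gripper's body (76 mm by 85 mm) begins 54 mm behind the grasp point. The pads swing forward as they close: fully open they stand 13 mm farther back than shut.
Start: joints at [-1.37, 0.313, 1.498, -0, 1.331, -0.223], TCP at [0.216, -0.479, 0.231] pointing down, gripper open.
Joint ranges: [-2.94, 2.94], [-0.97, 2.17], [0.19, 2.56], [-1.23, 4.37], [0.02, 3.11], [-2.88, 2.88]. Speed limits (rad/s): [2.39, 2.39, 3.01, 3.14, 3.14, 3.14].

### API

Orientations are given as a 3x3 rotation matrix whose columns are the frame's x, y, z axes.
In Python, from rig import bot gives the robot as it stands.
- The arm moves only by the tool carry_out, never from a script. Its argument "steps" is a list of rows, each a list of 3 entries, a list of its own where there are three numbers: the shift along the tool's x, y, z in mm, then the turn, a rotation vector about the tool's x, y, z in rad, then the finger opening in mm, from 0 to 85.4. In form: [[[dx, dy, dz], [wx, wy, wz], jaw], ...]. A call has 1 to 10 rows; each row shifts and turns the commanded pose from where the row before left it, along the tool's axes as they then stand; what a row does not reach is not made up. A row lasts 1/10 s, in which the tool goes at most 50 mm and 8.59 degrees, less where a joint would pass 70% of its speed; a pose out of reach is approached as far as the arm can. A call with a gripper value outside its range is refused whole. The fingers move at their own pace and stop on an object; "grip_force" is the grip in N (left out, the last holds). Time passes only in rows, so rows that do not move let the fingers close. It gives the time, the measured TCP pose, the force, the opening and the grip force at its end, in the units of the state.
- bot.read_state(): the state, without advancing time (a new reading comes with each control period).
- bot.camera(name): name is "scene" or "top"; returns the picture (480x640x3 uint8, red, green, blue); there is no depth.
- bot.camera_params(name): a dict with "fovy" (degrees; the focal length in pixels is half the picture's height over the tangent of half this angle, whatever the lens; pixels are square), "cx", "cy" (the principal point, pixels), "rvec" (rotation vector, rad) and "tvec" (3), from world to camera coordinates, as OpenCV has them. Camera axes: x right, y down, z forward; pixel columns grow to the right and rows downward; lengths in m; the calibration is good to about 2 mm. A picture is of the moment at which its call begins. camera_params takes no time and is no camera call.
- bot.finish_job(): hands the job in; it is judged then, once.
The state is a dict: "clock": time; "q": joint angles; "qd": joint speeds; "tau": joint torques, N m; "position": TCP position; "tool_rot": TCP orientation; "force": force on the tool from outside, world axes, zero at the start; "moment": the same for the moment, N m; "grip_width": finger opening in m; "grasp_force": force on a finger pad.
Only numpy, scipy, OpenCV 4.12 (cv2) and the standard library are available. Lean on these libraries where they do the work, as an engineer would, in place of code of your own. Each camera call takes 0.05 s, during which the arm holds its last target. There are 200 camera calls.

## Working session

There is one attempt and no reset: what is moved stays moved. The work goes in short steps, Python scripts to look and compute and a tool call to move; the robot and the scene stay as the last step left them, time stands still between calls to the robot, and variables do not carry over. Pictures are saved under pics/ and viewed, at most 10 in all, crops included, and the job is handed in when it is done.

Besides the shell and the picture viewer there is one more tool, called after "Emit:" by a JSON object that holds its "fn" and its "kwargs", one argument or row to a line. carry_out: Moves the arm, as the interface text tells. Its arguments: {"type":"object","properties":{"steps":{"type":"array"},"grip_force":{"type":"number"}},"required":["steps"]}

```bash
mkdir -p pics; python3 - <<'E'
from rig import bot
import cv2
for n in("scene","top"):
    cv2.imwrite(f"pics/{n}0.png",bot.camera(n)[:,:,::-1]); print(n,bot.camera_params(n))
s=bot.read_state(); print(s["position"],s["tool_rot"],s["clock"],s["grip_width"])
E
```

```text
scene {'fovy': 55.71988972791065, 'cx': 314.5212230873927, 'cy': 238.70347031183252, 'rvec': array([ 1.67526344,  1.57959867, -0.82337056]), 'tvec': array([ 0.04060329, -0.22207766,  1.7041044 ])}
top {'fovy': 45.29645097407791, 'cx': 322.87219028633496, 'cy': 235.84219438706313, 'rvec': array([ 2.17671392, -2.11967819,  0.13821587]), 'tvec': array([-0.07216785,  0.51217746,  1.50605978])}
[ 0.21584075 -0.47833852  0.23078046] [[ 9.11510456e-01  4.11276829e-01 -2.40813095e-04]
 [ 4.11276821e-01 -9.11509764e-01  1.15201659e-03]
 [ 2.54294243e-04 -1.14911601e-03 -9.99999307e-01]] 0.1 0.08558987214558555
```

View pics/scene0.png

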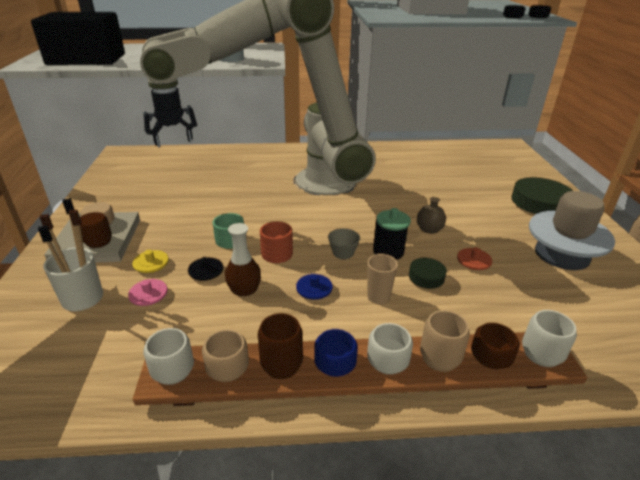

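View pics/top0.png

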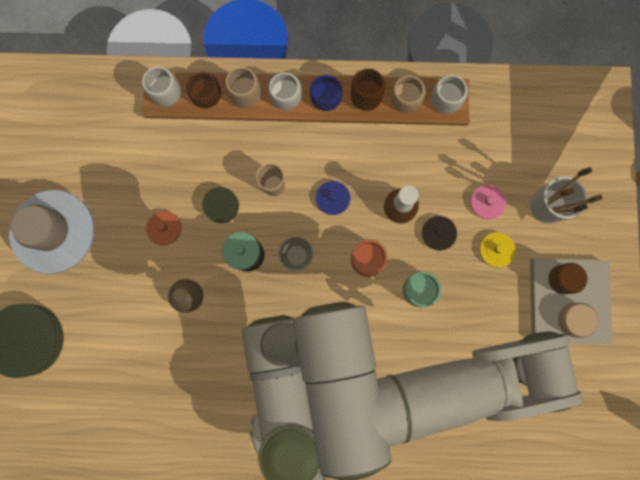

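The top view shows charcoal lid at (440,233), terracotta lid (164,228), and celadon lid on the charcoal jar (242,251). The open jars are terracotta (369,258) and celadon (422,290).

Could be confused:
- **Charcoal lid:** the dark saucers (220,204), bud bottle (186,295), pink (488,202) and yellow (497,249) lids, and the dark cups.
- **Spare lid:** blue, (333,197).
- **Tea bowl:** grey, (296,253), not the celadon jar.

Next I'll localize by fitting model silhouettes in both views and check with one crop.

```bash
cat > h.py <<'E'
import numpy as np, cv2
from rig import bot
def cam(n):
    p=bot.camera_params(n); f=240/np.tan(np.radians(p["fovy"]/2))
    return np.array([[f,0,p["cx"]],[0,f,p["cy"]],[0,0,1]]),p["rvec"],p["tvec"]
def proj(n,P):
    K,r,t=cam(n); return cv2.projectPoints(np.float64(P).reshape(-1,1,3),r,t,K,None)[0][:,0]
def back(n,uv,z):
    K,r,t=cam(n); R=cv2.Rodrigues(r)[0]; d=R.T@np.linalg.solve(K,[*uv,1]); c=-R.T@t
    return (c+d*(z-c[2])/d[2])[:2]
A=np.linspace(0,2*np.pi,48,endpoint=False)
def ring(x,y,z,r): return np.c_[x+r*np.cos(A),y+r*np.sin(A),0*A+z]
def lid(z0): return [(z0,.033),(z0+.01,.048),(z0+.02,.048),(z0+.048,.012)]
def jar(h): return [(0,.046),(h,.046)]
def sil(n,x,y,m): return cv2.convexHull(np.float32(proj(n,np.vstack([ring(x,y,*k) for k in m]))))
E
python3 - <<'E'
from h import *
# name: top px, z for seed, model
O=dict(lid_ch=((440,233),.015,lid(0)),lid_te=((164,228),.015,lid(0)),lid_ce=((242,251),.11,lid(.095)),
jar_ch=((242,251),.105,jar(.105)),jar_te=((369,258),.085,jar(.085)),jar_ce=((422,290),.07,jar(.07)),
bowl=((296,253),.058,[(.058,.047),(0,.025)]),sauc=((220,204),.039,[(0,.03),(.039,.048)]),
vase=((406,195),.185,[(0,.046),(.055,.046),(.185,.024)]),bud=((186,295),.06,[(0,.045),(.068,.045),(.106,.012)]),
tum=((270,178),.110,[(0,.037),(.11,.037)]),spare=((333,197),.015,lid(0)))
T=cv2.imread("pics/top0.png");S=cv2.imread("pics/scene0.png")
T=cv2.resize(T,None,fx=3,fy=3,interpolation=2);S=cv2.resize(S,None,fx=3,fy=3,interpolation=2)
for k,(uv,z,m) in O.items():
    x,y=back("top",uv,z);print(k,np.round([x,y],4))
    for I,n in((T,"top"),(S,"scene")):
        cv2.polylines(I,[np.int32(np.round(sil(n,x,y,m)*3+1))],True,(0,255,255),1)
T=cv2.resize(T[480:990,390:1530],(800,358));S=cv2.resize(S[570:930,360:1560],(800,240))
cv2.imwrite("pics/ov.png",np.vstack([T,S]))
E
```

```text
lid_ch [ 0.5327 -0.3757]
lid_te [0.5268 0.3744]
lid_ce [0.4595 0.145 ]
jar_ch [0.46   0.1457]
jar_te [ 0.4526 -0.1793]
jar_ce [ 0.3748 -0.3184]
bowl [0.4634 0.0106]
sauc [0.5925 0.2207]
vase [ 0.5992 -0.2596]
bud [0.3459 0.2928]
tum [0.6508 0.0814]
spare [ 0.6246 -0.0832]
```

View pics/ov.png

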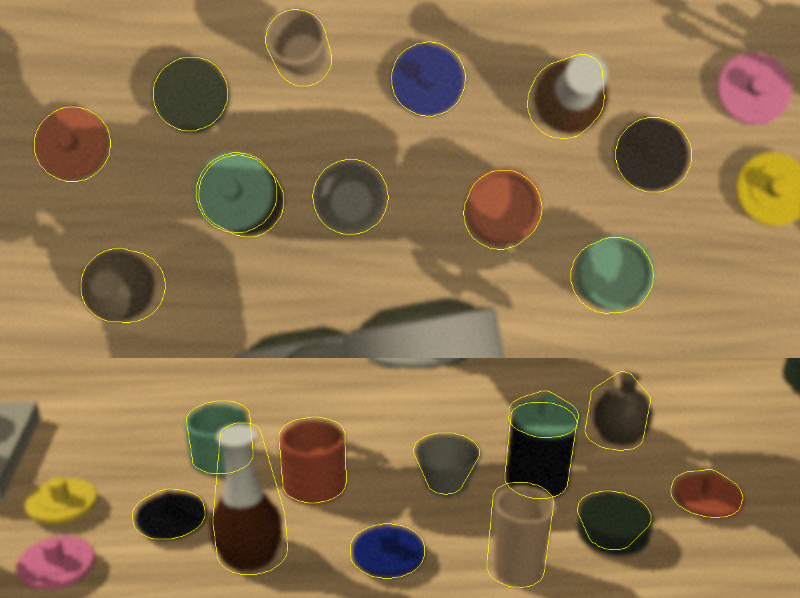

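The overlay confirms the choices. In the crop: black disc (653,153), terracotta lid (72,143), celadon lid on the black jar (236,193), all in line within about 2 px. I'll do one refinement by mask fit, then move.

```bash
cat >> h.py <<'E'
from scipy.optimize import minimize
def mask(I,c):
    L=cv2.cvtColor(I,cv2.COLOR_BGR2LAB).astype(int); l,a,b=L[...,0],L[...,1]-128,L[...,2]-128
    return np.uint8({"g":(a<-6),"r":(a>20)&(l<180),"k":(l<55)}[c])
def fit(n,I,c,x,y,m):
    h=sil(n,x,y,m); z=np.zeros(I.shape[:2],np.uint8); cv2.fillConvexPoly(z,np.int32(h),1); z=cv2.dilate(z,np.ones((13,13)))
    M=mask(I,c)*z; M=cv2.morphologyEx(M,cv2.MORPH_CLOSE,np.ones((5,5)))
    k=cv2.resize(M.astype(np.float32),None,fx=4,fy=4,interpolation=1)
    k=np.uint8(k>.5)
    def cost(p):
        q=np.zeros_like(k); cv2.fillConvexPoly(q,np.int32(np.round(sil(n,*p,m)*4+1.5)),1); return float((q!=k).sum())/16
    r=minimize(cost,[x,y],method="Nelder-Mead",options=dict(initial_simplex=[[x,y],[x+.006,y],[x,y+.006]],xatol=2e-4,fatol=.5))
    return np.round(r.x,4),r.fun
E
python3 - <<'E'
from h import *
O=dict(lid_ch=("k",(.5327,-.3757),lid(0)),lid_te=("r",(.5268,.3744),lid(0)),lid_ce=("g",(.4595,.145),lid(.095)),
jar_te=("r",(.4526,-.1793),jar(.085)),jar_ce=("g",(.3748,-.3184),jar(.07)))
for k,(c,p,m) in O.items():
    for n in("top","scene"): print(k,n,*fit(n,cv2.imread(f"pics/{n}0.png"),c,*p,m))
print("jar_ch",*fit("scene",cv2.imread("pics/scene0.png"),"k",.46,.1457,[(0,.046),(.1,.046)]))
E
```

```text
lid_ch top [ 0.535  -0.3708] 205.0
lid_ch scene [ 0.5373 -0.367 ] 139.625
lid_te top [0.531  0.3748] 599.25
lid_te scene [0.528  0.3802] 213.0625
lid_ce top [0.4609 0.1482] 44.5625
lid_ce scene [0.4664 0.1493] 49.625
jar_te top [ 0.4572 -0.1796] 390.3125
jar_te scene [ 0.4528 -0.1794] 249.1875
jar_ce top [ 0.379  -0.3223] 91.5
jar_ce scene [ 0.3816 -0.3211] 372.4375
jar_ch [0.4586 0.1478] 541.5625
```

Emit:
{"fn": "carry_out", "kwargs": {
  "steps": [
    [[24,-23.5,0],[0,0,0],50],
    [[24,-23.5,0],[0,0,0],50],
    [[24,-23.5,0],[0,0,0],50],
    [[24,-23.5,0],[0,0,0],50],
    [[24,-23.5,0],[0,0,0],50],
    [[24,-23.5,0],[0,0,0],50],
    [[24,-23.5,0],[0,0,0],50],
    [[24,-23.5,0],[0,0,0],50],
    [[24,-23.5,0],[0,0,0],50],
    [[24,-23.5,0],[0,0,0],50]
  ],
  "grip_force": 30
}}

```text
clock: 1.1
position: [0.3382, -0.1643, 0.2312]
tool_rot: [[0.912, 0.411, -0.0], [0.411, -0.912, 0.0], [-0.0, -0.0, -1.0]]
force: [0.5, 0.2, 0.4]
grip_width: 0.0499
grasp_force: 0.0
```

Emit:
{"fn": "carry_out", "kwargs": {
  "steps": [
    [[24,-23.5,0],[0,0,0],50],
    [[24,-23.5,0],[0,0,0],50],
    [[24,-23.5,0],[0,0,0],50],
    [[24,-23.5,0],[0,0,0],50],
    [[24,-23.5,0],[0,0,0],50],
    [[24,-23.5,0],[0,0,0],50],
    [[24,-23.5,0],[0,0,0],50],
    [[24,-23.5,0],[0,0,0],50],
    [[24,-23.5,0],[0,0,0],50],
    [[24,-23.5,0],[0,0,0],50]
  ]
}}

```text
clock: 2.1
position: [0.4603, 0.1487, 0.231]
tool_rot: [[0.911, 0.411, -0.001], [0.411, -0.911, -0.0], [-0.001, -0.0, -1.0]]
force: [-0.2, -0.8, 0.1]
grip_width: 0.0501
grasp_force: 0.0
```

```bash
python3 - <<'E'
from h import *
I={n:bot.camera(n)[:,:,::-1].copy() for n in("scene","top")}
for n in I: cv2.imwrite(f"pics/{n}1.png",I[n])
s=bot.read_state(); print(s["position"],np.round(s["tool_rot"],4).tolist(),s["clock"],s["grip_width"],s["force"],s["q"])
print(proj("scene",[s["position"]]))
for n,c,p,m in(("top","r",(.4526,-.1793),jar(.085)),("top","g",(.379,-.322),jar(.07)),("top","k",(.535,-.3708),lid(0))): print(fit(n,I[n],c,*p,m))
cv2.imwrite("pics/c1.png",np.hstack([cv2.resize(I["scene"][120:280,310:470],(400,400),interpolation=2),cv2.resize(I["top"][180:320,350:490],(400,400),interpolation=2)]))
E
```

```text
[0.46050425 0.14983893 0.23075022] [[0.9102, 0.4142, -0.0007], [0.4142, -0.9102, 0.0006], [-0.0004, -0.0008, -1.0]] 2.2 0.050007409336337676 [ 0.74419457 -0.60547768 -0.06951729] [7.17201615e-02 2.23699330e-01 1.61602718e+00 6.28022991e-04
 1.30248118e+00 1.21524266e+00]
[[397.67881868 179.8531927 ]]
(array([ 0.4574, -0.1802]), np.float64(486.6875))
(array([ 0.3785, -0.3223]), np.float64(85.75))
(array([ 0.5343, -0.3715]), np.float64(179.0625))
```

View pics/c1.png

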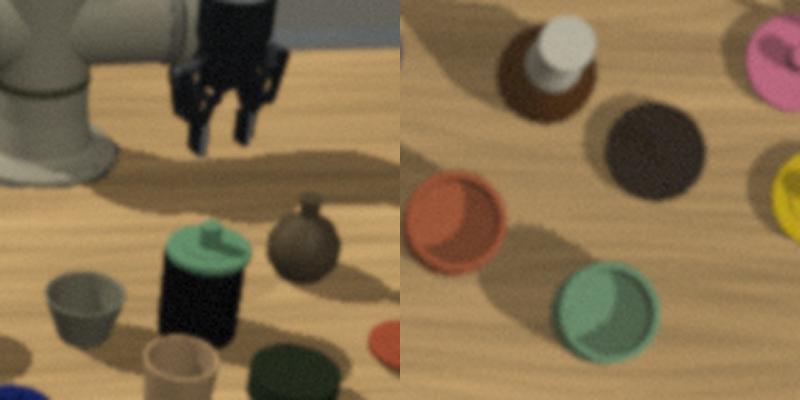

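Crop: celadon knob at (212,228), right under the open fingers (mid about 222,145). The charcoal disc (655,150) and both open mouths are clear. Descending.

Emit:
{"fn": "carry_out", "kwargs": {
  "steps": [
    [[0,0,25],[0,0,0],50],
    [[0,0,25],[0,0,0],50],
    [[0,0,25],[0,0,0],50],
    [[0,0,20],[0,0,0],50],
    [[0,0,12],[0,0,0],50],
    [[0,0,5],[0,0,0],50],
    [[0,0,0],[0,0,0],50],
    [[0,0,0],[0,0,0],15],
    [[0,0,0],[0,0,0],15],
    [[0,0,0],[0,0,0],15]
  ]
}}

```text
clock: 3.2
position: [0.4605, 0.1474, 0.12]
tool_rot: [[0.911, 0.411, 0.001], [0.411, -0.911, 0.0], [0.001, 0.0, -1.0]]
force: [-0.4, 1.8, 2.7]
grip_width: 0.0228
grasp_force: 29.9
```

Emit:
{"fn": "carry_out", "kwargs": {
  "steps": [
    [[0,0,0],[0,0,0],15],
    [[0,0,0],[0,0,0],15],
    [[0,0,-5],[0,0,0],15],
    [[0,0,-15],[0,0,0],15],
    [[0,0,-20],[0,0,0],15],
    [[0,0,-20],[0,0,0],15],
    [[0,0,0],[0,0,0],15],
    [[0,0,0],[0,0,0],15]
  ]
}}

```text
clock: 4.0
position: [0.4598, 0.1471, 0.1786]
tool_rot: [[0.912, 0.411, -0.001], [0.411, -0.912, -0.0], [-0.001, -0.0, -1.0]]
force: [-0.8, 0.0, -3.6]
grip_width: 0.0229
grasp_force: 29.7
```

```bash
python3 - <<'E'
from h import *
I={n:bot.camera(n)[:,:,::-1].copy() for n in("scene","top")}
for n in I: cv2.imwrite(f"pics/{n}2.png",I[n])
s=bot.read_state(); print(s["position"],np.round(s["tool_rot"],4).tolist(),s["clock"],s["grip_width"],s["force"],s["grasp_force"])
S=I["scene"]
cv2.imwrite("pics/c2.png",cv2.resize(S[150:290,330:470],(560,560),interpolation=2))
E
```

```text
[0.4595483  0.14712231 0.17806413] [[0.9116, 0.4112, -0.0022], [0.4112, -0.9116, -0.0003], [-0.0022, -0.0007, -1.0]] 4.1 0.022589437939089067 [-0.01946102  0.90023108 -2.87273674] 29.7051340341568
```

View pics/c2.png

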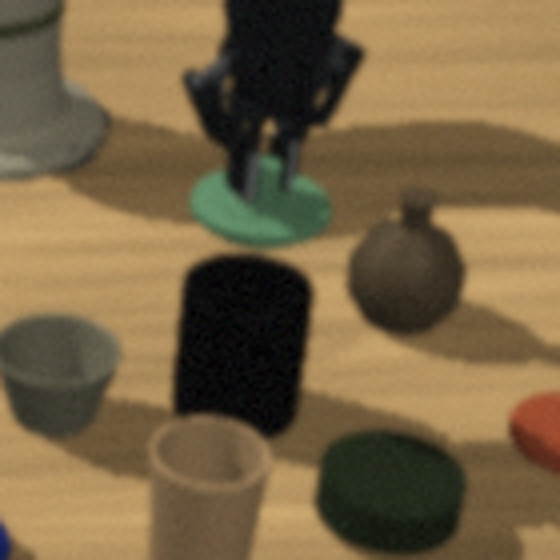

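The celadon lid (260,200 in the crop) is held level, and the charcoal jar (245,345) stands open and unmoved. I'll measure the lid's offset in the hand and refit the jars.

```bash
python3 - <<'E'
from h import *
S=cv2.imread("pics/scene2.png");T=cv2.imread("pics/top2.png")
z=.178-.119+.095
print("held",fit("scene",S,"g",.4595,.1471,[(z+.01,.048),(z+.02,.048)]))
k=mask(S,"k").copy(); k[:212]=0; k[:,440:]=0;k[:,:365]=0
S2=S.copy(); S2[k==0]=200
S2[256:]=200
for i in range(1): print("jar_ch",fit("scene",S2,"k",.4595,.147,jar(.105)))
for n,I in(("top",T),("scene",S)):
  for c,p,h in(("r",(.4535,-.1798),.085),("g",(.378,-.3205),.07)):
    print(n,fit(n,I,c,*p,jar(h)), fit(n,I,c,*p,[(0,.047),(h,.047)]))
    M=mask(I,c);u=proj(n,[[*p,h/2]])[0]
    l,cc,st,ce=cv2.connectedComponentsWithStats(M)
    j=np.argmin(np.hypot(*(ce-u).T)+1e3*(st[:,4]<100)); q=sil(n,*p,jar(h))[:,0]
    print(st[j],"pred bbox",q.min(0),q.max(0))
E
```

```text
held (array([0.4619, 0.1474]), np.float64(92.5625))
jar_ch (array([0.4553, 0.1492]), np.float64(240.25))
top (array([ 0.458 , -0.1828]), np.float64(471.875)) (array([ 0.4533, -0.1784]), np.float64(513.625))
[352 240  35  35 570] pred bbox [349.9681  239.94873] [387.08295 277.59866]
top (array([ 0.3789, -0.3216]), np.float64(94.5625)) (array([ 0.378 , -0.3203]), np.float64(138.0))
[ 404  272   37   35 1034] pred bbox [401.45337 270.97815] [440.6692  307.05017]
scene (array([ 0.4506, -0.1797]), np.float64(178.6875)) (array([ 0.4489, -0.1799]), np.float64(214.875))
[260 222  32  40 975] pred bbox [258.7892  219.29561] [292.32584 262.0716 ]
scene (array([ 0.3801, -0.3212]), np.float64(360.8125)) (array([ 0.378 , -0.3205]), np.float64(390.6875))
[212 213  32  36 679] pred bbox [211.85266 211.5272 ] [245.39377 248.04123]
```

Emit:
{"fn": "carry_out", "kwargs": {
  "steps": [
    [[-15,22,0],[0,0,0],15],
    [[-22,33,0],[0,0,0],15],
    [[-22,33,0],[0,0,0],15],
    [[-22,33,0],[0,0,0],15],
    [[-22,33,0],[0,0,0],15],
    [[-22,33,0],[0,0,0],15],
    [[-22,33,0],[0,0,0],15],
    [[-22,33,0],[0,0,0],15],
    [[-22,33,0],[0,0,0],15],
    [[-22,33,0],[0,0,0],15]
  ]
}}

```text
clock: 5.1
position: [0.3963, -0.2325, 0.1784]
tool_rot: [[0.912, 0.411, -0.001], [0.411, -0.912, 0.001], [-0.001, -0.002, -1.0]]
force: [1.0, -1.0, -1.7]
grip_width: 0.0227
grasp_force: 29.8
```

Emit:
{"fn": "carry_out", "kwargs": {
  "steps": [
    [[-22,33,0],[0,0,0],15],
    [[-20,29,0],[0,0,0],15],
    [[-11,12.5,0],[0,0,0],15],
    [[0,0,20],[0,0,0],15],
    [[0,0,20],[0,0,0],15],
    [[0,0,10],[0,0,0],15],
    [[0,0,10],[0,0,0],15],
    [[0,0,0],[0,0,0],15],
    [[0,0,0],[0,0,0],15]
  ]
}}

```text
clock: 6.0
position: [0.3798, -0.3209, 0.1197]
tool_rot: [[0.911, 0.412, 0.0], [0.412, -0.911, -0.0], [0.0, 0.001, -1.0]]
force: [0.1, -1.0, -1.5]
grip_width: 0.0234
grasp_force: 30.0
```

```bash
python3 - <<'E'
from h import *
I={n:bot.camera(n)[:,:,::-1].copy() for n in("scene","top")}
for n in I: cv2.imwrite(f"pics/{n}3.png",I[n])
s=bot.read_state(); print(s["position"],s["clock"],s["grip_width"],s["force"])
cv2.imwrite("pics/c3.png",cv2.resize(I["scene"][150:270,160:280],(600,600),interpolation=2))
S=I["top"]
M=np.uint8(mask(S,"k")); cv2.imwrite("pics/x.png",M*255)
print("jar_ch top",fit("top",S,"k",.458,.148,jar(.105)))
E
```

```text
[ 0.3797891  -0.32107272  0.12001265] 6.1 0.02277682799401248 [-0.52260932  0.75161029 -2.10396411]
jar_ch top (array([0.4602, 0.1431]), np.float64(158.625))
```

View pics/c3.png

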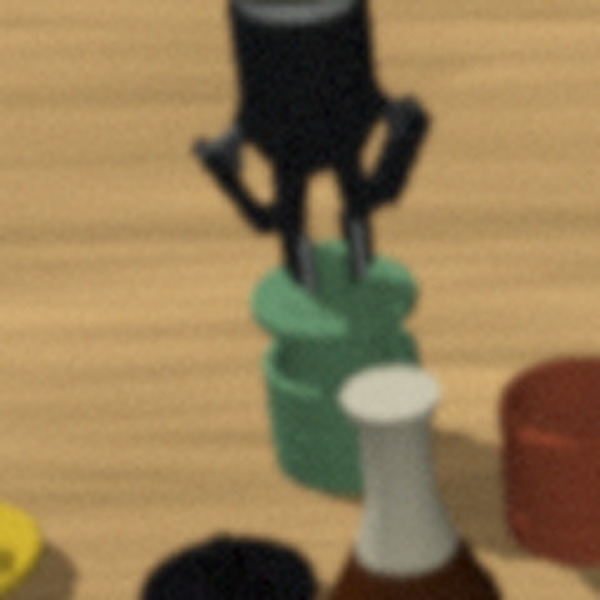

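```bash
python3 - <<'E'
from h import *
z=.120-.0245
f=lambda u:(u-[160,150])*5
a=f(sil("scene",.380,-.321,[(z+.01,.048),(z+.02,.048)])[:,0]); b=f(sil("scene",.380,-.321,[(.07,.046)])[:,0])
print("disc",a.min(0),a.max(0),"rim",b.min(0),b.max(0))
b=f(sil("scene",.380,-.321,[(0,.046)])[:,0]);print("base",b.min(0),b.max(0))
for d in((.005,0),(0,.005)): print(f(proj("scene",[[.38+d[0],-.321+d[1],.07]]))-f(proj("scene",[[.38,-.321,.07]])))
I=cv2.imread("pics/scene3.png");M=mask(I,"g")
for v in range(198,250,3):
    w=np.flatnonzero(M[v,200:260])+200
    if len(w): print(v,(w[0]-160)*5,(w[-1]-159)*5, end=" | ")
E
```

```text
disc [244.74555969 241.93702698] [414.87937927 341.80999756] rim [257.97576904 309.36843872] [416.43867493 392.73872375]
base [272.14645386 405.85853577] [425.93147278 492.21351624]
[[-0.81289191  4.54134224]]
[[ 8.5776972  -0.23424566]]
198 320 350 | 201 315 390 | 204 270 410 | 207 255 415 | 210 250 415 | 213 255 405 | 216 270 410 | 219 265 415 | 222 260 415 | 225 265 350 | 228 270 345 | 231 270 345 | 234 270 355 | 237 275 360 | 240 275 365 | 243 280 365 | 246 300 365 |
```

Lid disc and jar rim agree within 1 mm laterally in the view (disc 252–415, rim 262–417). Lowering slowly.

Emit:
{"fn": "carry_out", "kwargs": {
  "steps": [
    [[0,0,10],[0,0,0],15],
    [[0,0,8],[0,0,0],15],
    [[0,0,6],[0,0,0],15],
    [[0,0,4],[0,0,0],15],
    [[0,0,3],[0,0,0],15],
    [[0,0,2],[0,0,0],15],
    [[0,0,0],[0,0,0],15]
  ]
}}

```text
clock: 6.8
position: [0.3795, -0.3208, 0.0862]
tool_rot: [[0.912, 0.411, -0.0], [0.411, -0.912, 0.0], [-0.0, -0.0, -1.0]]
force: [-0.2, -0.6, -1.9]
grip_width: 0.0229
grasp_force: 30.0
```

Emit:
{"fn": "carry_out", "kwargs": {
  "steps": [
    [[0,0,1],[0,0,0],15],
    [[0,0,1],[0,0,0],15],
    [[0,0,0],[0,0,0],15]
  ]
}}

```text
clock: 7.1
position: [0.3796, -0.321, 0.0849]
tool_rot: [[0.911, 0.411, 0.0], [0.411, -0.911, -0.001], [0.0, 0.001, -1.0]]
force: [-2.1, 2.2, 4.0]
grip_width: 0.0226
grasp_force: 30.4
```

Emit:
{"fn": "carry_out", "kwargs": {
  "steps": [
    [[0,0,0],[0,0,0],24],
    [[0,0,0],[0,0,0],28],
    [[0,0,0],[0,0,0],36],
    [[0,0,0],[0,0,0],46],
    [[0,0,0],[0,0,0],50],
    [[0,0,-15],[0,0,0],50],
    [[0,0,-25],[0,0,0],50],
    [[0,0,-30],[0,0,0],50],
    [[0,0,-30],[0,0,0],50],
    [[0,0,0],[0,0,0],50]
  ]
}}

```text
clock: 8.1
position: [0.3805, -0.3221, 0.1879]
tool_rot: [[0.911, 0.411, 0.004], [0.411, -0.911, -0.006], [0.001, 0.007, -1.0]]
force: [-0.6, 0.6, -0.4]
grip_width: 0.0501
grasp_force: 0.0
```

```bash
python3 - <<'E'
from h import *
I={n:bot.camera(n)[:,:,::-1].copy() for n in("scene","top")}
for n in I: cv2.imwrite(f"pics/{n}4.png",I[n])
S=I["scene"]; s=bot.read_state(); print(s["position"],s["clock"])
def ov(I,n,x,y,m,sc=5):
    o=cv2.resize(I,None,fx=sc,fy=sc,interpolation=2)
    cv2.polylines(o,[np.int32(np.round(sil(n,x,y,m)*sc+2))],True,(0,255,255),1); return o
a=ov(S,"scene",.3795,-.321,[(0,.046),(.07,.046),(.08,.048),(.108,.012)])[900:1300,950:1350]
b=ov(I["top"],"top",.534,-.373,lid(0))[950:1350,2000:2400]
o=cv2.resize(S,None,fx=5,fy=5,interpolation=2)
cv2.polylines(o,[np.int32(np.round(sil("scene",.534,-.373,lid(0))*5+2))],True,(0,255,255),1)
c=o[1200:1500,850:1250]; c=cv2.resize(c,(400,300))
T=I["top"];o=cv2.resize(T,None,fx=5,fy=5,interpolation=2);
cv2.polylines(o,[np.int32(np.round(sil("top",.459,.147,[(.105,.046)])*5+2))],True,(0,255,255),1)
cv2.polylines(o,[np.int32(np.round(sil("top",.459,.147,[(.105,.039)])*5+2))],True,(255,0,255),1)
d=np.clip(o[1080:1420,1030:1430].astype(float)*2,0,255)[20:320].astype(np.uint8)
cv2.imwrite("pics/c4.png",cv2.resize(np.vstack([np.hstack([a[:300],b[60:360]]),np.hstack([c,d])]),(800,600)))
E
```

```text
[ 0.37948807 -0.3208332   0.18427048] 8.2
```

View pics/c4.png

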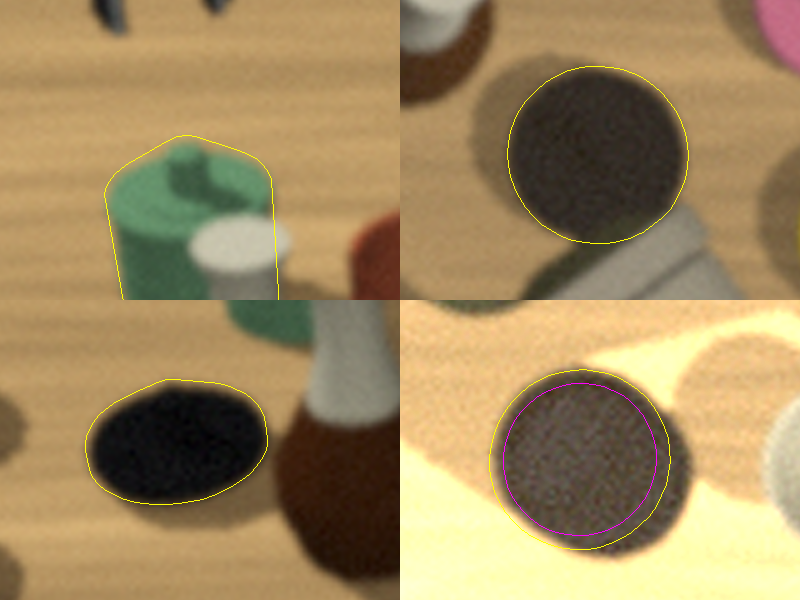

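Celadon lid sits level on its jar, with the outline matching (190,200). The charcoal lid outline fits in both views and the charcoal jar's rim is at (580,460). Moving to the charcoal lid.

Emit:
{"fn": "carry_out", "kwargs": {
  "steps": [
    [[24,22,0],[0,0,0],50],
    [[24,22,0],[0,0,0],50],
    [[24,22,0],[0,0,0],50],
    [[24,22,0],[0,0,0],50],
    [[23.5,23,0],[0,0,0],50],
    [[0,0,30],[0,0,0],50],
    [[0,0,30],[0,0,0],50],
    [[0,0,30],[0,0,0],50],
    [[0,0,25],[0,0,0],50],
    [[0,0,0],[0,0,0],50]
  ]
}}

```text
clock: 9.2
position: [0.5321, -0.371, 0.0641]
tool_rot: [[0.912, 0.411, -0.007], [0.411, -0.912, 0.007], [-0.003, -0.009, -1.0]]
force: [0.4, 0.3, -0.4]
grip_width: 0.0499
grasp_force: 0.0
```

Emit:
{"fn": "carry_out", "kwargs": {
  "steps": [
    [[0,0,20],[0,0,0],50],
    [[0,0,15],[0,0,0],50],
    [[0,0,8],[0,0,0],50],
    [[0,0,2],[0,0,0],50],
    [[0,0,0],[0,0,0],50],
    [[0,0,0],[0,0,0],15],
    [[0,0,0],[0,0,0],15],
    [[0,0,0],[0,0,0],15],
    [[0,0,0],[0,0,0],15],
    [[0,0,0],[0,0,0],15]
  ]
}}

```text
clock: 10.2
position: [0.5343, -0.3731, 0.0252]
tool_rot: [[0.912, 0.411, 0.001], [0.411, -0.912, -0.001], [0.0, 0.001, -1.0]]
force: [-0.3, 1.1, 5.8]
grip_width: 0.0228
grasp_force: 29.6
```

Emit:
{"fn": "carry_out", "kwargs": {
  "steps": [
    [[0,0,-8],[0,0,0],15],
    [[0,0,-20],[0,0,0],15],
    [[0,0,-30],[0,0,0],15],
    [[0,0,-30],[0,0,0],15],
    [[0,0,-30],[0,0,0],15],
    [[0,0,-30],[0,0,0],15],
    [[0,0,-30],[0,0,0],15],
    [[0,0,-25],[0,0,0],15],
    [[0,0,-7],[0,0,0],15],
    [[0,0,0],[0,0,0],15]
  ]
}}

```text
clock: 11.2
position: [0.5341, -0.3729, 0.2346]
tool_rot: [[0.912, 0.411, 0.001], [0.411, -0.912, -0.001], [0.0, 0.001, -1.0]]
force: [-0.5, -0.0, -2.2]
grip_width: 0.023
grasp_force: 29.7
```

Emit:
{"fn": "carry_out", "kwargs": {
  "steps": [
    [[6,-20,0],[0,0,0],15],
    [[9.7,-33.6,0],[0,0,0],15],
    [[9.7,-33.6,0],[0,0,0],15],
    [[9.7,-33.6,0],[0,0,0],15],
    [[9.7,-33.6,0],[0,0,0],15],
    [[9.7,-33.6,0],[0,0,0],15],
    [[9.7,-33.6,0],[0,0,0],15],
    [[9.7,-33.6,0],[0,0,0],15],
    [[9.7,-33.6,0],[0,0,0],15],
    [[9.7,-33.6,0],[0,0,0],15]
  ]
}}

```text
clock: 12.2
position: [0.4854, -0.0391, 0.2325]
tool_rot: [[0.912, 0.411, -0.003], [0.411, -0.912, 0.001], [-0.002, -0.002, -1.0]]
force: [0.2, -1.2, -2.0]
grip_width: 0.023
grasp_force: 29.9
```

Emit:
{"fn": "carry_out", "kwargs": {
  "steps": [
    [[9.7,-33.6,0],[0,0,0],15],
    [[9.7,-33.6,0],[0,0,0],15],
    [[9.7,-33.6,0],[0,0,0],15],
    [[9.7,-33.6,0],[0,0,0],15],
    [[9.7,-33.6,0],[0,0,0],15],
    [[3.7,-14,0],[0,0,0],15],
    [[0,0,0],[0,0,0],15],
    [[0,0,20],[0,0,0],15],
    [[0,0,20],[0,0,0],15],
    [[0,0,0],[0,0,0],15]
  ]
}}

```text
clock: 13.2
position: [0.4578, 0.1459, 0.1913]
tool_rot: [[0.912, 0.411, -0.007], [0.411, -0.912, -0.001], [-0.006, -0.002, -1.0]]
force: [0.2, -0.8, -1.3]
grip_width: 0.0231
grasp_force: 29.9
```

```bash
python3 - <<'E'
from h import *
S=bot.camera("scene")[:,:,::-1].copy(); cv2.imwrite("pics/scene5.png",S)
s=bot.read_state(); p=s["position"]; print(p,s["clock"],s["grip_width"],s["force"]); print(np.round(s["tool_rot"],3).tolist())
z=p[2]-.0245
o=cv2.resize(S,None,fx=5,fy=5,interpolation=2)
for m,q in(([(z+.01,.048),(z+.02,.048)],p[:2]),(jar(.105),(.459,.147))):
    cv2.polylines(o,[np.int32(np.round(sil("scene",*q,m)*5+2))],True,(0,255,255),1)
cv2.imwrite("pics/c5.png",cv2.convertScaleAbs(o[750:1350,1650:2250],alpha=2.2))
E
```

```text
[0.45860562 0.14600936 0.1929956 ] 13.25 0.023050428541150407 [ 0.63494604 -0.97218625 -1.18981369]
[[0.912, 0.411, -0.004], [0.411, -0.912, -0.0], [-0.003, -0.001, -1.0]]
```

View pics/c5.png

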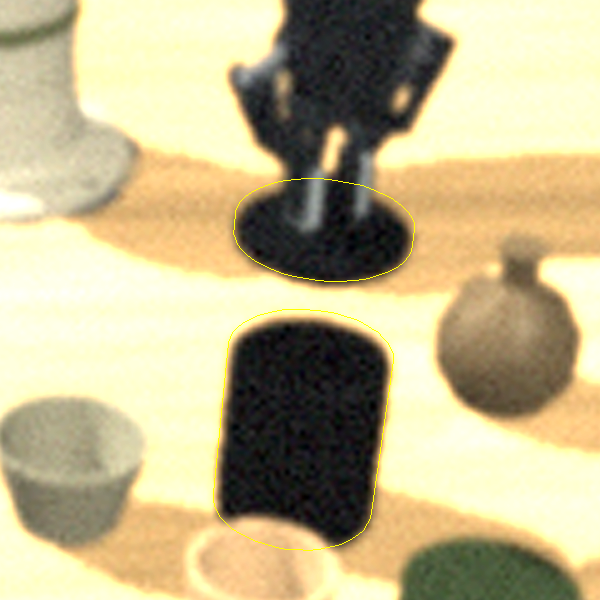

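The lid outline fits the hand pose (325,230), and the jar (305,430) lies under it within 1–2 mm. Lowering.

Emit:
{"fn": "carry_out", "kwargs": {
  "steps": [
    [[0,0,20],[0,0,0],15],
    [[0,0,20],[0,0,0],15],
    [[0,0,10],[0,0,0],15],
    [[0,0,8],[0,0,0],15],
    [[0,0,6],[0,0,0],15],
    [[0,0,4],[0,0,0],15],
    [[0,0,3],[0,0,0],15],
    [[0,0,1],[0,0,0],15],
    [[0,0,0],[0,0,0],15]
  ]
}}

```text
clock: 14.15
position: [0.4594, 0.1468, 0.1224]
tool_rot: [[0.912, 0.411, 0.0], [0.411, -0.912, 0.0], [0.0, 0.0, -1.0]]
force: [-0.4, 0.3, -1.6]
grip_width: 0.023
grasp_force: 30.0
```

Emit:
{"fn": "carry_out", "kwargs": {
  "steps": [
    [[0,0,1],[0,0,0],15],
    [[0,0,1],[0,0,0],15],
    [[0,0,0.5],[0,0,0],15],
    [[0,0,0],[0,0,0],15]
  ]
}}

```text
clock: 14.55
position: [0.4593, 0.1468, 0.1202]
tool_rot: [[0.912, 0.411, 0.0], [0.411, -0.912, 0.0], [0.0, 0.0, -1.0]]
force: [-1.8, -0.1, 3.9]
grip_width: 0.0225
grasp_force: 30.5
```

Emit:
{"fn": "carry_out", "kwargs": {
  "steps": [
    [[0,0,0],[0,0,0],24],
    [[0,0,0],[0,0,0],28],
    [[0,0,0],[0,0,0],36],
    [[0,0,0],[0,0,0],46],
    [[0,0,0],[0,0,0],50],
    [[0,0,-15],[0,0,0],50],
    [[0,0,-25],[0,0,0],50],
    [[0,0,-25],[0,0,0],50],
    [[0,0,-15],[0,0,0],50],
    [[0,0,0],[0,0,0],50]
  ]
}}

```text
clock: 15.55
position: [0.4601, 0.1468, 0.2015]
tool_rot: [[0.912, 0.411, 0.004], [0.411, -0.912, 0.0], [0.004, 0.001, -1.0]]
force: [-0.2, -0.4, -0.9]
grip_width: 0.05
grasp_force: 0.0
```

```bash
python3 - <<'E'
from h import *
import h
S=bot.camera("scene")[:,:,::-1].copy(); cv2.imwrite("pics/scene6.png",S)
T=cv2.imread("pics/top0.png"); p=bot.read_state(); print(p["position"],p["clock"])
def mk(I,c):
    L=cv2.cvtColor(cv2.GaussianBlur(I,(3,3),0),cv2.COLOR_BGR2LAB).astype(int); return np.uint8(L[...,1]-128>th)
h.mask=mk
for th in(15,18,22):
  for n,I in(("top",T),("scene",cv2.imread("pics/scene0.png"))):
    print(th,n,fit(n,I,"r",.528,.376,lid(0)),fit(n,I,"r",.453,-.1795,jar(.085)))
o=cv2.resize(S,None,fx=5,fy=5,interpolation=2)
cv2.polylines(o,[np.int32(np.round(sil("scene",.528,.376,lid(0))*5+2))],True,(0,255,255),1)
cv2.polylines(o,[np.int32(np.round(sil("scene",.459,.147,jar(.105)+lid(.095)[1:])*5+2))],True,(0,255,255),1)
o2=cv2.resize(T,None,fx=5,fy=5,interpolation=2)
for q,m in(((.528,.376),lid(0)),((.453,-.1795),[(.085,.046)])):
  for oo,nn in((o2,"top"),(o,"scene")): cv2.polylines(oo,[np.int32(np.round(sil(nn,*q,m)*5+2))],True,(0,255,255),1)
a=o[950:1350,1750:2550]
b=np.hstack([cv2.resize(x,(266,200)) for x in(o2[1000:1300,620:1020],o2[1140:1440,1650:2050],o[1070:1370,1180:1580])])
cv2.imwrite("pics/c6.png",np.vstack([cv2.convertScaleAbs(a,alpha=1.6),cv2.resize(b,(800,200))]))
E
```

```text
[0.45949194 0.14676041 0.20003052] 15.6
15 top (array([0.5295, 0.3782]), np.float64(145.25)) (array([ 0.4566, -0.1807]), np.float64(124.5))
15 scene (array([0.5292, 0.3769]), np.float64(109.3125)) (array([ 0.4563, -0.1804]), np.float64(107.8125))
18 top (array([0.5329, 0.3797]), np.float64(274.8125)) (array([ 0.4553, -0.1796]), np.float64(215.0))
18 scene (array([0.5267, 0.3777]), np.float64(157.0625)) (array([ 0.4513, -0.1802]), np.float64(188.375))
22 top (array([0.5406, 0.372 ]), np.float64(867.4375)) (array([ 0.4545, -0.1776]), np.float64(711.9375))
22 scene (array([0.525 , 0.3805]), np.float64(478.0625)) (array([ 0.4423, -0.1807]), np.float64(746.125))
```

View pics/c6.png

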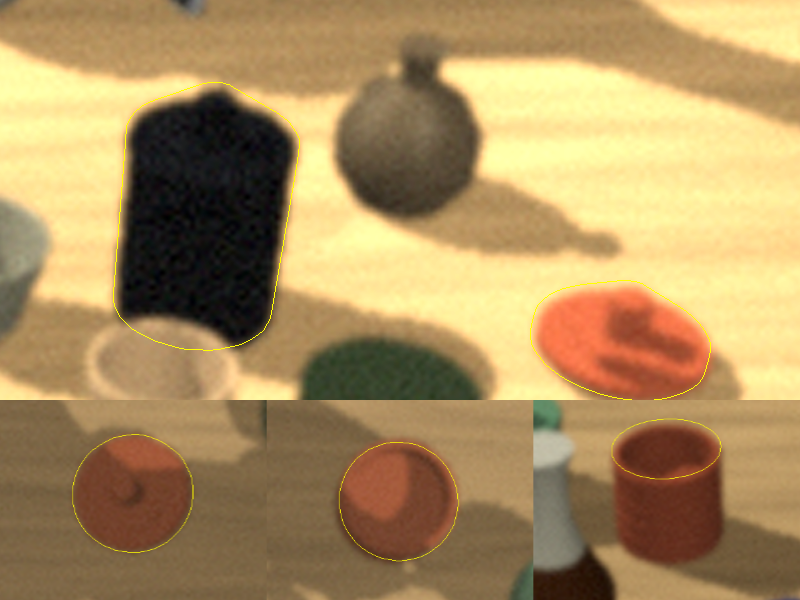

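Charcoal lid sits level on its jar (210,220). Terracotta lid at (620,340) fits its outline, and the terracotta jar is about 3 mm nearer the camera than drawn, so I'll use (.456,-.180). Fetching the last lid.

Emit:
{"fn": "carry_out", "kwargs": {
  "steps": [
    [[20,-23,0],[0,0,0],50],
    [[20,-23,0],[0,0,0],50],
    [[20,-23,0],[0,0,0],50],
    [[20,-23,0],[0,0,0],50],
    [[20,-23,0],[0,0,0],50],
    [[20,-23,0],[0,0,0],50],
    [[20,-23,0],[0,0,0],50],
    [[18,-20,0],[0,0,0],50],
    [[0,0,30],[0,0,0],50],
    [[0,0,30],[0,0,0],50]
  ]
}}

```text
clock: 16.6
position: [0.5285, 0.3773, 0.1374]
tool_rot: [[0.911, 0.412, -0.001], [0.412, -0.911, -0.0], [-0.001, 0.0, -1.0]]
force: [0.8, 0.1, -0.1]
grip_width: 0.0501
grasp_force: 0.0
```

Emit:
{"fn": "carry_out", "kwargs": {
  "steps": [
    [[0,0,30],[0,0,0],50],
    [[0,0,30],[0,0,0],50],
    [[0,0,20],[0,0,0],50],
    [[0,0,15],[0,0,0],50],
    [[0,0,10],[0,0,0],50],
    [[0,0,5],[0,0,0],50],
    [[0,0,0],[0,0,0],50],
    [[0,0,0],[0,0,0],50]
  ]
}}

```text
clock: 17.4
position: [0.5293, 0.3769, 0.0306]
tool_rot: [[0.912, 0.411, 0.001], [0.411, -0.912, 0.001], [0.001, -0.0, -1.0]]
force: [-0.7, -0.0, 0.2]
grip_width: 0.05
grasp_force: 0.0
```

Emit:
{"fn": "carry_out", "kwargs": {
  "steps": [
    [[0,0,4],[0,0,0],50],
    [[0,0,1.5],[0,0,0],50],
    [[0,0,0],[0,0,0],15],
    [[0,0,0],[0,0,0],15],
    [[0,0,0],[0,0,0],15],
    [[0,0,0],[0,0,0],15],
    [[0,0,0],[0,0,0],15],
    [[0,0,-8],[0,0,0],15],
    [[0,0,-20],[0,0,0],15],
    [[0,0,-30],[0,0,0],15]
  ]
}}

```text
clock: 18.4
position: [0.5278, 0.3761, 0.0815]
tool_rot: [[0.912, 0.411, -0.004], [0.411, -0.912, -0.002], [-0.004, 0.0, -1.0]]
force: [0.2, 0.7, -1.7]
grip_width: 0.0225
grasp_force: 29.6
```

Emit:
{"fn": "carry_out", "kwargs": {
  "steps": [
    [[0,0,-30],[0,0,0],15],
    [[0,0,-30],[0,0,0],15],
    [[0,0,-30],[0,0,0],15],
    [[0,0,-30],[0,0,0],15],
    [[0,0,-20],[0,0,0],15],
    [[0,0,-12],[0,0,0],15],
    [[0,0,0],[0,0,0],15]
  ]
}}

```text
clock: 19.1
position: [0.5291, 0.3768, 0.2357]
tool_rot: [[0.912, 0.411, 0.002], [0.411, -0.912, 0.001], [0.002, 0.0, -1.0]]
force: [0.2, -1.2, -2.9]
grip_width: 0.0228
grasp_force: 29.7
```

Emit:
{"fn": "carry_out", "kwargs": {
  "steps": [
    [[-10,16,0],[0,0,0],15],
    [[-18.5,30,0],[0,0,0],15],
    [[-18.5,30,0],[0,0,0],15],
    [[-18.5,30,0],[0,0,0],15],
    [[-18.5,30,0],[0,0,0],15],
    [[-18.5,30,0],[0,0,0],15],
    [[-18.5,30,0],[0,0,0],15],
    [[-18.5,30,0],[0,0,0],15],
    [[-18.5,30,0],[0,0,0],15],
    [[-18.5,30,0],[0,0,0],15]
  ]
}}

```text
clock: 20.1
position: [0.4846, 0.0422, 0.233]
tool_rot: [[0.912, 0.411, -0.002], [0.411, -0.912, 0.0], [-0.002, -0.001, -1.0]]
force: [0.9, 0.4, -2.5]
grip_width: 0.0226
grasp_force: 29.7
```

Emit:
{"fn": "carry_out", "kwargs": {
  "steps": [
    [[-18.5,30,0],[0,0,0],15],
    [[-18.5,30,0],[0,0,0],15],
    [[-18.5,30,0],[0,0,0],15],
    [[-18.5,30,0],[0,0,0],15],
    [[-18.5,30,0],[0,0,0],15],
    [[-18.5,30,0],[0,0,0],15],
    [[-8,12,0],[0,0,0],15],
    [[0,0,0],[0,0,0],15],
    [[0,0,0],[0,0,0],15]
  ]
}}

```text
clock: 21.0
position: [0.4559, -0.1797, 0.2336]
tool_rot: [[0.912, 0.411, -0.001], [0.411, -0.912, 0.001], [-0.0, -0.002, -1.0]]
force: [0.7, -0.9, -2.3]
grip_width: 0.0226
grasp_force: 29.8
```

```bash
python3 - <<'E'
from h import *
import h
S=bot.camera("scene")[:,:,::-1].copy(); cv2.imwrite("pics/scene7.png",S)
s=bot.read_state(); p=s["position"]; print(p,s["clock"],s["grip_width"],s["force"],np.round(s["tool_rot"],3).tolist())
h.mask=lambda I,c: np.uint8(cv2.cvtColor(cv2.GaussianBlur(I,(3,3),0),cv2.COLOR_BGR2LAB)[...,1].astype(int)-128>15)
z=p[2]-.0245
print("held",fit("scene",S,"r",*p[:2],[(z+.01,.048),(z+.02,.048)]),"jar",fit("scene",S,"r",.456,-.18,jar(.085)))
E
```

```text
[ 0.45604705 -0.17941106  0.23383107] 21.05 0.022753741755248025 [-0.46696417  0.79659775 -1.55302581] [[0.911, 0.412, -0.001], [0.412, -0.911, 0.001], [-0.0, -0.001, -1.0]]
held (array([ 0.4557, -0.1801]), np.float64(144.9375)) jar (array([ 0.4562, -0.181 ]), np.float64(81.125))
```

Emit:
{"fn": "carry_out", "kwargs": {
  "steps": [
    [[0,0,25],[0,0,0],15],
    [[0,0,30],[0,0,0],15],
    [[0,0,25],[0,0,0],15],
    [[0,0,20],[0,0,0],15],
    [[0,0,12],[0,0,0],15],
    [[0,0,8],[0,0,0],15],
    [[0,0,6],[0,0,0],15],
    [[0,0,4],[0,0,0],15],
    [[0,0,0],[0,0,0],15],
    [[0,0,0],[0,0,0],15]
  ]
}}

```text
clock: 22.05
position: [0.4563, -0.1807, 0.1047]
tool_rot: [[0.912, 0.411, 0.001], [0.411, -0.912, -0.0], [0.0, 0.001, -1.0]]
force: [-0.4, -0.0, -1.8]
grip_width: 0.0231
grasp_force: 29.9
```

Emit:
{"fn": "carry_out", "kwargs": {
  "steps": [
    [[0,0,1],[0,0,0],15],
    [[0,0,1],[0,0,0],15],
    [[0,0,1],[0,0,0],15],
    [[0,0,0],[0,0,0],15]
  ]
}}

```text
clock: 22.45
position: [0.456, -0.1805, 0.1012]
tool_rot: [[0.912, 0.411, -0.0], [0.411, -0.912, 0.0], [-0.0, -0.0, -1.0]]
force: [0.3, 0.1, -2.4]
grip_width: 0.0233
grasp_force: 29.9
```

Emit:
{"fn": "carry_out", "kwargs": {
  "steps": [
    [[0,0,0.7],[0,0,0],15],
    [[0,0,0.7],[0,0,0],15],
    [[0,0,0],[0,0,0],15]
  ]
}}

```text
clock: 22.75
position: [0.456, -0.1805, 0.0998]
tool_rot: [[0.912, 0.411, -0.0], [0.411, -0.912, 0.0], [-0.0, -0.0, -1.0]]
force: [0.4, 0.0, -2.5]
grip_width: 0.0228
grasp_force: 29.9
```

Emit:
{"fn": "carry_out", "kwargs": {
  "steps": [
    [[0,0,0.5],[0,0,0],15],
    [[0,0,0.5],[0,0,0],15],
    [[0,0,0],[0,0,0],15]
  ]
}}

```text
clock: 23.05
position: [0.4561, -0.1806, 0.0995]
tool_rot: [[0.911, 0.411, 0.0], [0.411, -0.911, -0.0], [0.0, 0.0, -1.0]]
force: [-2.2, 1.3, 4.7]
grip_width: 0.0227
grasp_force: 30.6
```

Contact at the seated height. Releasing and retreating, then a final look.

Emit:
{"fn": "carry_out", "kwargs": {
  "steps": [
    [[0,0,0],[0,0,0],24],
    [[0,0,0],[0,0,0],28],
    [[0,0,0],[0,0,0],36],
    [[0,0,0],[0,0,0],46],
    [[0,0,0],[0,0,0],50],
    [[0,0,-15],[0,0,0],50],
    [[0,0,-30],[0,0,0],50],
    [[0,0,-35],[0,0,0],50],
    [[0,0,-35],[0,0,0],50],
    [[0,0,-25],[0,0,0],50]
  ]
}}

```text
clock: 24.05
position: [0.4563, -0.1807, 0.2412]
tool_rot: [[0.911, 0.411, 0.002], [0.411, -0.911, -0.001], [0.001, 0.002, -1.0]]
force: [-0.1, -0.1, 0.6]
grip_width: 0.0498
grasp_force: 0.0
```

```bash
python3 - <<'E'
from h import *
S=bot.camera("scene")[:,:,::-1].copy(); print(bot.read_state()["clock"],bot.read_state()["position"])
o=cv2.resize(S,None,fx=3,fy=3,interpolation=2)
for q,hh in(((.3795,-.321),.07),((.459,.147),.105),((.456,-.1805),.085)):
    cv2.polylines(o,[np.int32(np.round(sil("scene",*q,jar(hh)+lid(hh-.01)[1:])*3+1))],True,(0,255,255),1)
cv2.imwrite("pics/c7.png",cv2.convertScaleAbs(o[480:930,580:1380],alpha=1.5))
E
```

```text
24.1 [ 0.45734013 -0.18132607  0.24455747]
```

View pics/c7.png

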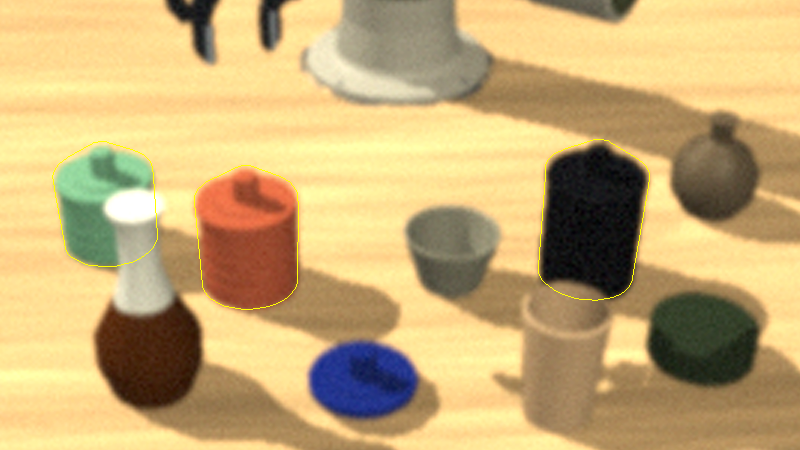

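All three lids, celadon (105,200), terracotta (247,235) and charcoal (595,220), sit level within the predicted seated outlines. The other pots look undisturbed.

```bash
python3 -c "
from rig import bot
print(bot.finish_job())"
```

```text
the job is handed in; nothing more can be done
None
```

The charcoal, terracotta and celadon lids are each on the jar of their own glaze, seated level in the last picture; I handed the job in at about 24 s, but no verdict was returned.

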